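Release a repaired welder board from its spring hold-down and slide it out

ROBOT

A 6-joint arm with a two-finger parallel gripper is mounted at the origin on the work surface. World frame = base frame: x ahead of the robot, y to its left, z up, the work surface at z = 0. Lengths are in m, angles in rad, forces in N, time in s.
With the tool pointing down it reaches from about 0.35 to 0.925 m from the base axis. Payload 6.4 kg.
Tool frame: the origin (TCP) lies midway between the tips of the shut fingers; the grasp point (between the pads) lies 19 mm behind it (hold_point_z is the distance from the TCP to the grasp point, in m); z points along the fingers, y is the line along which they close (so a half turn about z gives the same grasp; the last joint's range is limited). The gripper opens to 94 mm and grips with 3 to 60 N. Pads are 16 mm wide; open, the fingers measure 119 mm over their backs; the gripper's body (75 mm by 177 mm) begins 78 mm behind the grasp point.
Start: joints at [-1.43, 0.245, 1.558, -0, 1.339, -0.174], TCP at [0.201, -0.618, 0.205] pointing down, gripper open.
Joint ranges: [-3.13, 3.13], [-1.02, 2.26], [0.13, 2.54], [-0.95, 4.09], [0.21, 2.88], [-2.74, 2.74]. Speed limits (rad/s): [2.57, 2.57, 3.14, 3.14, 3.14, 3.14].

INTERFACE

Orientations are given as a unit quaternion [w, x, y, z].
In Python, from station import sense, grab_frame, camera_model, job_done, hold_point_z gives the robot as it stands.
- The arm moves only by the tool arm_command, never from a script. Its argument "increments" is text: rows parted by semicolons, each of 7 numbers parted by spaces: the turn, a rotation vector about the tool's x, y, z in degrees, then the shift along the tool's x, y, z in m, then the gripper command: -1 is fully open, 1 is shut, values between are in proportion. A call has 1 to 8 rows; each row shifts and turns the commanded pose from where the row before left it, along the tool's axes as they then stand; what a row does not reach is not made up. A row lasts 1/12 s, in which the tool goes at most 41.7 mm and 7.16 degrees, less where a joint would pass 70% of its speed; a pose out of reach is approached as far as the arm can. A call is refused whole if a number of a shift passes 0.0417 or a number of a turn 7.16, either way. A call with a gripper value outside its range is refused whole. The fingers move at their own pace and stop on an object; "force" is the grip in N (left out, the last holds). Time passes only in rows, so rows that do not move let the fingers close. It gives the time, the measured TCP pose, the force, the opening and the grip force at its end, in the units of the state.
- sense(): the state, without advancing time (a new reading comes with each control period).
- grab_frame(name): name is "side" or "top"; returns the picture (420x560x3 uint8, red, green, blue); there is no depth.
- camera_model(name): a dict with "camera_matrix" (3x3 intrinsics, pixels), "position" and "attitude" of the camera in the world. Camera axes: x right, y up, looking along -z (the intrinsics and any distortion apply to the point x, -y, -z); pixel columns grow to the right and rows downward; lengths in m; the calibration is good to about 2 mm. A picture is of the moment at which its call begins. camera_model takes no time and is no camera call.
- job_done(): hands the job in; it is judged then, once.
The state is a dict: "time": time; "joints": joint angles; "qd": joint speeds; "joint_efforts": joint torques, N m; "tcp_pos": TCP position; "ee_rot": TCP orientation; "ft_force": force on the tool from outside, world axes, zero at the start; "torque": the same for the moment, N m; "grip_width": finger opening in m; "grip_force": force on a finger pad.
Only numpy, scipy, OpenCV 4.12 (cv2) and the standard library are available. Lean on these libraries where they do the work, as an engineer would, in place of code of your own. Each camera call takes 0.05 s, during which the arm holds its last target. There are 200 camera calls.

TASK

Lift the red spring-loaded hold-down finger by its yellow bar and swing it all the way back so that it stays open. Only then slide the circuit board along its channel, without lifting it out, from the black nest onto the white bay until it rests against the yellow end stop. Leave everything else on the bench where it is.

Things in the scene. Friction and masses are not known exactly. Their poses are not given: they have to be found in the camera images.
- jig: Board holder fixed to the bench, base plate 220 x 340 x 10 mm. Origin on the bench surface under the channel's centre, z up. The channel runs along its y: black nest y -142 to 0 mm, white bay 0 to +142. Floor 16 mm above the bench, 96 mm wide between rails 8 mm thick, tops at 30 mm. Rear sill y -150 to -142 mm, top at 24 mm. Nothing stands on its -x side or beyond its ends.
- end_stop (a point): Middle of the inner face (facing -y) of the yellow end stop of the white bay, on the channel floor: x 0, y +142, z 16 mm of the holder. The stop is 8 mm thick, as wide as the channel, top 30 mm above the bench. Axes as the holder's.
- finger (a joint): Red hold-down finger, rad. 0: level across the board, foot sprung onto it, a steel tooth 3 mm in front of the board's leading (+y) edge blocking it. Grows as the free end is lifted, stop at 1.75 (upright, leaning back). Over-centre spring: about 6 N up at the bar starts it, falling to nothing near 0.85; released below that it snaps shut, beyond it springs to the stop and stays.
- finger_hinge (a point): Point on the finger's hinge axis (parallel to the holder's y), 50 mm above the bench, at x 105, y -30 mm of the holder, between two posts (x 90 to 120, y -51 to -9 mm, tops at 60 mm) on the far (+x) side of the channel. Lifting carries the yellow bar up and over towards +x on a circle of 136 mm about it. Axes as the holder's.
- lift_bar (a point): Grip point on the yellow round lift bar (12 mm thick, parallel to the holder's y) at the finger's free end. From here the bar is bare 36 mm back to the red arm (18 mm wide) and 27 mm to its +y end. Finger down: 62 mm above the bench, at x -30, y +15 mm of the holder (135 mm toward -x and 12 mm up from the hinge), 40 mm clear under the bar. Turns with the finger.
- board: Green circuit board 90 (x) x 120 (y) x 5 mm, 0.25 to 0.5 kg, loose in the channel, 3 mm play to each rail. Origin: centre of its underside, axes as the holder's. Starts in the nest, origin near y -78 mm of the holder; against the end stop it is at y +82. Heat sink at its rear; yellow transformer and blue capacitors amidships reach 28 mm above the underside.
- heat_sink_back (a point): Centre of the upright rear (-y) face of the board's silver finned heat sink, a face to push on. The heat sink is 60 (x) x 25 (y) x 40 mm, from 5 to 45 mm above the board's underside; this point is 25 mm above the underside (41 mm above the bench) and 55 mm behind (-y of) the board's origin. Axes as the board's.
- capacitor: black upright can capacitor, 30 mm wide, 45 mm tall, standing on the holder's base plate behind the channel; body origin under its centre
- spare_sink: spare silver finned heat sink 40 x 60 x 25 mm lying on the holder's base plate behind the white bay; body origin under its centre
- screwdriver: orange-handled screwdriver, 200 mm, lying on the bench to the left
- meter: yellow multimeter 150 x 80 x 35 mm lying on the bench to the right
- battery: black and red tool battery 115 x 75 x 60 mm on the bench to the right
- tape: blue roll of tape, 100 mm across, 25 mm high, on the bench to the left
- jar: glass jar with a metal cap, 70 mm across, 90 mm tall, on the bench to the near left

How it is judged:
By the outcome, as a careful person would: the job done as asked, in the order asked, and still so for the second after the job is handed in, with the robot touching nothing.
It also fails if it takes over 58 s, if anything falls off the work surface, if the arm or the gripper's body presses on something with over 40 N, if the wrist force passes 120 N, or if a joint passes its speed limit or range.

## Working session

There is one attempt and no reset: what is moved stays moved. The work goes in short steps, Python scripts to look and compute and a tool call to move; the robot and the scene stay as the last step left them, time stands still between calls to the robot, and variables do not carry over. Pictures are saved under pics/ and viewed, at most 10 in all, crops included, and the job is handed in when it is done.

Besides the shell and the picture viewer there is one more tool, called after "Emit:" as name(argument=value, ...), one argument or row to a line, values as JSON. arm_command: Moves the arm, as the interface text tells. Its arguments: {"type":"object","properties":{"increments":{"type":"string"},"force":{"type":"number"}},"required":["increments"]}

```bash
mkdir -p pics; python3 - <<'E'
from station import *
import cv2
s=sense();print(s['time'],s['tcp_pos'],s['ee_rot'],s['grip_width'],hold_point_z)
for n in("top","side"):
    print(n,camera_model(n)); cv2.imwrite(f"pics/{n}0.png",grab_frame(n)[:,:,::-1])
E
```

```text
0.0 [ 0.20116819 -0.61745943  0.20435776] [-9.48242127e-04  9.87638943e-01  1.56743160e-01  1.73452873e-05] 0.09379240303784384 0.0188
top {'camera_matrix': array([[492.37125263,   0.        , 277.15791013],
       [  0.        , 492.37125263, 216.41237509],
       [  0.        ,   0.        ,   1.        ]]), 'position': array([ 0.28322985, -0.00943088,  1.50013003]), 'attitude': array([ 0.70593707,  0.06140776, -0.05337612, -0.70358577])}
side {'camera_matrix': array([[392.61021461,   0.        , 278.79633748],
       [  0.        , 392.61021461, 203.17880751],
       [  0.        ,   0.        ,   1.        ]]), 'position': array([0.00514748, 0.58216841, 0.56814487]), 'attitude': array([-0.3189954 , -0.17220934,  0.44451955,  0.81913872])}
```

View pics/top0.png

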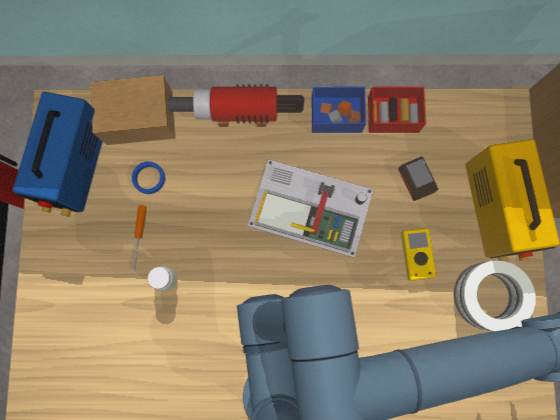

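View pics/side0.png

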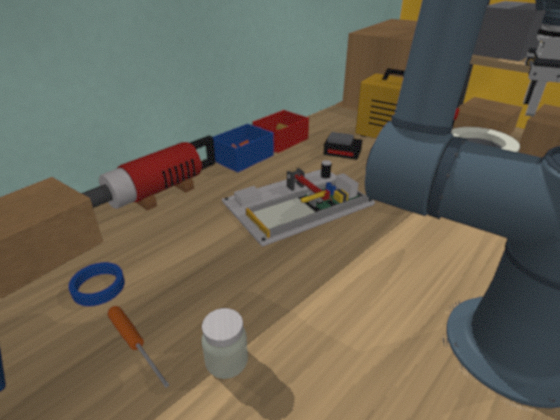

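Top view: the jig is centred near (310,208) px, with the white bay left and the finger's hinge on the far side. I'll enlarge it.

```bash
cat > h.py <<'E'
import numpy as np, cv2
from scipy.spatial.transform import Rotation as R
from station import *
def rot(q): return R.from_quat(np.roll(q,-1)).as_matrix()
def ray(n,uv):
    c=camera_model(n);K=c['camera_matrix']
    d=np.linalg.inv(K)@[uv[0],uv[1],1]; return c['position'],rot(c['attitude'])@(d*[1,-1,-1])
def atz(n,uv,z):
    p,d=ray(n,uv); return p+d*(z-p[2])/d[2]
def proj(n,P):
    c=camera_model(n);q=(rot(c['attitude']).T@(np.asarray(P)-c['position']))*[1,-1,-1]
    q=c['camera_matrix']@q; return q[:2]/q[2]
E
python3 - <<'E'
import cv2
i=cv2.imread('pics/top0.png')[150:265,240:385]
cv2.imwrite('pics/c0.png',cv2.resize(i,None,fx=5,fy=5,interpolation=cv2.INTER_CUBIC))
E
```

```text
(no output)
```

View pics/c0.png

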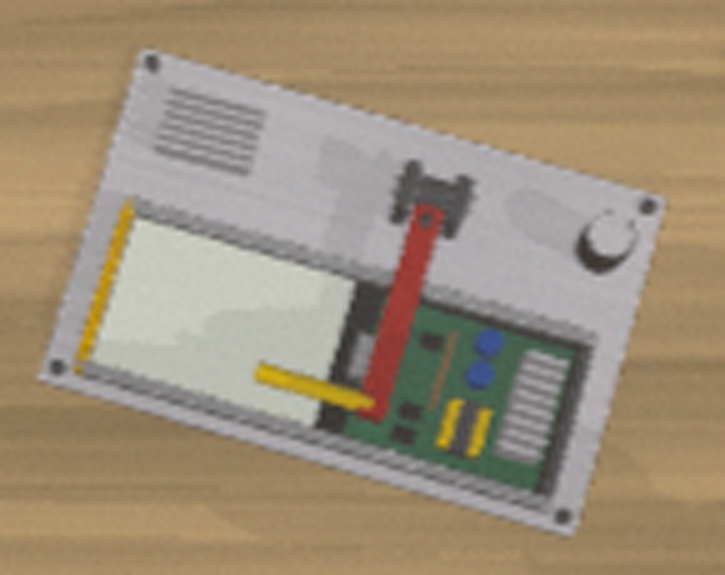

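Crop: base corners at (143,50), (664,197), (575,535), (38,378). The bar's +y end is at (257,372), and the end-stop ends are near (127,203) and (80,372). Next I'll fit the jig pose.

```bash
cat >> h.py <<'E'
def W(p,jp):
    x,y,a=p; c,s=np.cos(a),np.sin(a); j=np.asarray(jp,float)
    return np.array([x+c*j[0]-s*j[1], y+s*j[0]+c*j[1], j[2]])
E
python3 - <<'E'
from h import *
from scipy.optimize import least_squares
C=np.array([[143,50],[664,197],[575,535],[38,378]])
px=lambda c:np.array([240,150])+(np.array(c)+.5)/5-.5
for c in C: print(atz('top',px(c),.010))
def J(q): 
    x1=q[3]
    return [((x1,.17,.010),C[0]),((x1,-.17,.010),C[1]),((x1-.22,-.17,.010),C[2]),((x1-.22,.17,.010),C[3]),
    ((-.03,.042,.066),(257,372)),((.048,.146,.030),(127,205)),((-.048,.146,.030),(81,368)),((.105,-.012,.06),(410,168)),((.105,-.048,.06),(470,182))]
f=lambda q:np.concatenate([proj('top',W(q[:3],P))-px(c) for P,c in J(q)])
r=least_squares(f,[.45,-.08,-.27,.16]);print(r.x,np.degrees(r.x[2]));print(r.fun.reshape(-1,2).round(2))
p=r.x[:3]
for n,P in dict(bar=(-.03,.015,.062),hinge=(.105,-.03,.05),stop=(0,.142,.016),hs=(0,-.133,.041)).items(): print(n,W(p,P).round(4),proj('side',W(p,P)).round(1),(5*(proj('top',W(p,P))-[240,150])).round())
s=sense();M=rot(s['ee_rot']);print(M.round(3))
np.save('p.npy',p)
E
```

```text
[0.70747142 0.03684674 0.01      ]
[ 0.61403264 -0.28574152  0.01      ]
[ 0.40505355 -0.22643729  0.01      ]
[0.50005221 0.09963887 0.01      ]
[ 0.51760208 -0.08320046 -0.27364962  0.15056777] -15.678968103036802
[[-0.94 -0.32]
 [ 0.57 -0.82]
 [ 0.56  0.08]
 [ 0.12  1.09]
 [ 0.42 -1.43]
 [ 0.29  0.24]
 [ 0.66 -2.46]
 [-0.66  1.62]
 [-1.02  2.02]]
bar [ 0.4928 -0.0607  0.062 ] [309.5 197.4] [301. 376.]
hinge [ 0.6106 -0.1405  0.05  ] [293.9 174.1] [432. 186.]
stop [0.556  0.0535 0.016 ] [258.  222.9] [112. 285.]
hs [ 0.4817 -0.2113  0.041 ] [347.8 183.4] [552. 400.]
[[ 0.951  0.31  -0.   ]
 [ 0.31  -0.951  0.002]
 [ 0.    -0.002 -1.   ]]
```

```bash
cat >> h.py <<'E'
def go(jp,p=None):
    """total tool-frame shift and turn(deg about tool z) to bring TCP to jig point jp, tool y along jig x"""
    p=np.load('p.npy') if p is None else p
    s=sense();M=rot(s['ee_rot']);d=W(p,jp)-s['tcp_pos']
    cur=np.arctan2(M[1,1],M[0,1]); t=np.degrees((p[2]-cur+np.pi/2)%np.pi-np.pi/2)
    c,sn=np.cos(p[2]),np.sin(p[2]);e=s['tcp_pos'][:2]-p[:2]
    print('t',round(s['time'],2),'jig now',[round(1e3*v,1) for v in (c*e[0]+sn*e[1],-sn*e[0]+c*e[1],s['tcp_pos'][2])],
      'shift tool',(M.T@d).round(4),'world yaw needed',t.round(2),'tilt',M[:,2].round(3),'ft',s['ft_force'].round(1),'w',round(s['grip_width'],4))
E
python3 - <<'E'
from h import *
from scipy.optimize import least_squares
C=np.array([[143,50],[664,197],[575,535],[38,378]])
px=lambda c:np.array([240,150])+(np.array(c)+.5)/5-.5
def J(q): 
    x1=q[3]
    return [((x1,.17,.010),C[0]),((x1,-.17,.010),C[1]),((x1-.22,-.17,.010),C[2]),((x1-.22,.17,.010),C[3]),
    ((-.03,.042,.063),(257,372)),((-.03,-.018,.063),(367,402)),((.048,.146,.030),(127,208)),((-.048,.146,.030),(83,365)),((.105,-.03,.06),(436,178))]
f=lambda q:np.concatenate([proj('top',W(q[:3],P))-px(c) for P,c in J(q)])
r=least_squares(f,[.45,-.08,-.27,.16]);print(r.x,np.degrees(r.x[2]));print(r.fun.reshape(-1,2).round(2))
p=r.x[:3]; np.save('p.npy',p)
for P in [(-.03,.015,.062),(-.03,.015,.09)]: print(W(p,P).round(4),proj('side',W(p,P)).round(1))
go((-.03,.015,.13)); print(sense()['joints'])
E
```

```text
[ 0.51519838 -0.08313631 -0.27542433  0.15290021] -15.78065163929223
[[-0.65 -0.34]
 [ 0.82 -0.65]
 [ 0.68  0.22]
 [ 0.29  1.03]
 [ 0.37 -0.5 ]
 [-2.01 -0.97]
 [ 0.32  0.34]
 [ 0.23 -1.17]
 [-0.    2.04]]
[ 0.4904 -0.0605  0.062 ] [310.2 197.8]
[ 0.4904 -0.0605  0.09  ] [310.7 187.8]
t 0.1 jig now [np.float64(-156.8), np.float64(-599.6), np.float64(204.5)] shift tool [ 0.4474 -0.4399  0.0754] world yaw needed 56.18 tilt [-0.     0.002 -1.   ] ft [-0.5 -0.  -0.3] w 0.094
[-1.43009615e+00  2.45742728e-01  1.55885329e+00  1.77419984e-05
  1.33872502e+00 -1.74096539e-01]
```

Emit:
arm_command(
  increments="0 0 -7 0 0 0 -1;0 0 -7 0 0 0 -1;0 0 -7 0 0 0 -1;0 0 -7 0 0 0 -1;0 0 -7 0 0 0 -1;0 0 -7 0 0 0 -1;0 0 -7 0 0 0 -1;0 0 -7 0 0 0 -1",
)

```text
time: 0.77
tcp_pos: [0.2012, -0.6177, 0.2048]
ee_rot: [-0.0, 0.797, 0.604, 0.0]
ft_force: [0.1, 0.2, 0.5]
grip_width: 0.0938
grip_force: 0.0
```

```bash
python3 -c "
from h import *
go((-.03,.015,.13));print(sense()['joints'])"
```

```text
t 0.77 jig now [np.float64(-156.7), np.float64(-599.8), np.float64(204.8)] shift tool [0.6144 0.1285 0.0754] world yaw needed -0.16 tilt [-0.     0.001 -1.   ] ft [0.1 0.2 0.5] w 0.0938
[-1.43005169e+00  2.45513285e-01  1.55849963e+00  1.64327548e-05
  1.33869708e+00 -1.15750971e+00]
```

Emit:
arm_command(
  increments="0 0 0 0.0384 0.008 0.002 -1;0 0 0 0.0384 0.008 0.002 -1;0 0 0 0.0384 0.008 0.002 -1;0 0 0 0.0384 0.008 0.002 -1;0 0 0 0.0384 0.008 0.002 -1;0 0 0 0.0384 0.008 0.002 -1;0 0 0 0.0384 0.008 0.002 -1;0 0 0 0.0384 0.008 0.002 -1",
)

```text
time: 1.43
tcp_pos: [0.3476, -0.3383, 0.189]
ee_rot: [-0.0, 0.799, 0.602, 0.0]
ft_force: [0.9, -0.5, 0.9]
grip_width: 0.0941
grip_force: 0.0
```

Emit:
arm_command(
  increments="0 0 0 0.0384 0.008 0.006 -1;0 0 0 0.0384 0.008 0.006 -1;0 0 0 0.0384 0.008 0.006 -1;0 0 0 0.0384 0.008 0.006 -1;0 0 0 0.0384 0.008 0.006 -1;0 0 0 0.0384 0.008 0.006 -1;0 0 0 0.0384 0.008 0.006 -1;0 0 0 0.0384 0.008 0.006 -1",
)

```text
time: 2.1
tcp_pos: [0.4936, -0.0605, 0.141]
ee_rot: [-0.0, 0.798, 0.602, -0.0]
ft_force: [0.7, -0.6, -0.2]
grip_width: 0.0938
grip_force: 0.0
```

Emit:
arm_command(
  increments="0 0 0 0 0 0 -1;0 0 0 0 0 0 -1;0 0 0 0 0 0 -1",
)

```text
time: 2.35
tcp_pos: [0.493, -0.0627, 0.1412]
ee_rot: [-0.0, 0.798, 0.602, -0.0]
ft_force: [0.1, -0.5, -0.4]
grip_width: 0.094
grip_force: 0.0
```

```bash
python3 -c "
from h import *
go((-.03,.015,.043))
i=grab_frame('side')[130:250,210:400,::-1]; t=grab_frame('top')[150:265,230:385,::-1]
a=cv2.resize(i,(760,480),interpolation=cv2.INTER_CUBIC);cv2.imwrite('pics/s1.png',a)
print(proj('side',sense()['tcp_pos']))"
```

```text
t 2.35 jig now [np.float64(-26.9), np.float64(13.6), np.float64(141.2)] shift tool [ 0.0014 -0.003   0.0982] world yaw needed 0.16 tilt [-0.001 -0.    -1.   ] ft [ 0.1 -0.5 -0.4] w 0.094
[311.69743466 167.7596026 ]
```

View pics/s1.png

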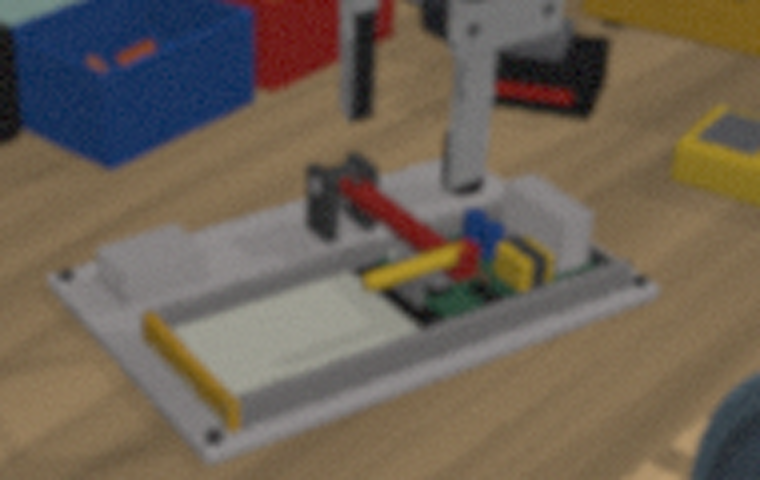

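The side view shows the bar at crop (368–450, 282–258), matching the prediction, with the fingertips straddling its line at (360,115) and (465,190). I'll descend and grip.

Emit:
arm_command(
  increments="0 0 0 0.0014 -0.003 0.02 -1;0 0 0 0 0 0.02 -1;0 0 0 0 0 0.02 -1;0 0 0 0 0 0.02 -1;0 0 0 0 0 0.018 -1;0 0 0 0 0 0 -1;0 0 0 0 0 0 -1",
)

```text
time: 3.03
tcp_pos: [0.49, -0.0613, 0.0432]
ee_rot: [-0.001, 0.799, 0.601, -0.0]
ft_force: [0.3, -0.3, -0.2]
grip_width: 0.0939
grip_force: 0.0
```

Emit:
arm_command(
  increments="0 0 0 0 0 0 1;0 0 0 0 0 0 1;0 0 0 0 0 0 1;0 0 0 0 0 0 1;0 0 0 0 0 0 1;0 0 0 0 0 0 1;0 0 0 0 0 0 1;0 0 0 0 0 0 1",
  force=20,
)

```text
time: 3.7
tcp_pos: [0.4908, -0.0603, 0.0435]
ee_rot: [-0.0, 0.798, 0.602, 0.0]
ft_force: [-0.9, 0.3, -0.1]
grip_width: 0.0442
grip_force: 0.0
```

```bash
python3 -c "
from h import *
go((-.03,.015,.043)); print(sense()['grip_force'])"
```

```text
t 3.7 jig now [np.float64(-29.7), np.float64(15.3), np.float64(43.5)] shift tool [-0.0003 -0.0003  0.0005] world yaw needed 0.18 tilt [ 0.  0. -1.] ft [-0.9  0.3 -0.1] w 0.0442
0.0
```

Emit:
arm_command(
  increments="0 0 0 0 0 0 1;0 0 0 0 0 0 1;0 0 0 0 0 0 1;0 0 0 0 0 0 1;0 0 0 0 0 0 1;0 0 0 0 0 0 1;0 0 0 0 0 0 1;0 0 0 0 0 0 1",
)

```text
time: 4.37
tcp_pos: [0.4899, -0.0601, 0.0433]
ee_rot: [-0.001, 0.798, 0.602, -0.001]
ft_force: [-6.1, 0.8, 4.9]
grip_width: 0.0113
grip_force: 20.0
```

```bash
python3 -c "
from h import *
go((-.03,.015,.043)); print(sense()['grip_force'])
import math
a0=math.atan2(12,135);o=None
for th in [0,.1,.2,.3,.4,.5,.6,.7,.8,.9,1,1.1,1.2,1.3,1.4,1.5,1.6,1.7]:
  q=np.array([105-135.5*math.cos(a0+th),50+135.5*math.sin(a0+th)]); print(th,q.round(1),None if o is None else (q-o).round(1)); o=q"
```

```text
t 4.37 jig now [np.float64(-30.6), np.float64(15.3), np.float64(43.3)] shift tool [-0.0003  0.0006  0.0003] world yaw needed 0.18 tilt [-0.002  0.001 -1.   ] ft [-6.1  0.8  4.9] w 0.0113
20.00031352043152
0 [-30.  62.] None
0.1 [-28.1  75.4] [ 1.9 13.4]
0.2 [-24.9  88.6] [ 3.2 13.2]
0.3 [-20.4 101.3] [ 4.5 12.8]
0.4 [-14.6 113.6] [ 5.8 12.3]
0.5 [ -7.7 125.2] [ 6.9 11.6]
0.6 [  0.4 136.1] [ 8.1 10.9]
0.7 [  9.5 146.1] [ 9.1 10. ]
0.8 [ 19.6 155.2] [10.1  9.1]
0.9 [ 30.5 163.2] [10.9  8. ]
1 [ 42.2 170.1] [11.7  6.9]
1.1 [ 54.5 175.7] [12.3  5.7]
1.2 [ 67.3 180.1] [12.8  4.4]
1.3 [ 80.5 183.3] [13.2  3.1]
1.4 [ 93.9 185. ] [13.4  1.8]
1.5 [107.4 185.5] [13.5  0.4]
1.6 [120.9 184.6] [13.5 -0.9]
1.7 [134.3 182.3] [13.4 -2.3]
```

Emit:
arm_command(
  increments="0 0 0 0 0.0008 -0.0067 1;0 0 0 0 0.0011 -0.0067 1;0 0 0 0 0.0014 -0.0066 1;0 0 0 0 0.0018 -0.0066 1;0 0 0 0 0.0021 -0.0065 1;0 0 0 0 0.0024 -0.0063 1;0 0 0 0 0.0028 -0.0062 1;0 0 0 0 0.003 -0.0061 1",
  force=30,
)

```text
time: 5.03
tcp_pos: [0.5038, -0.0642, 0.0953]
ee_rot: [-0.002, 0.798, 0.602, -0.002]
ft_force: [-7.9, -0.6, -2.7]
grip_width: 0.0111
grip_force: 30.0
```

```bash
python3 -c "
from h import *
go((-.0146,.015,.0946)); print(sense()['grip_force'],sense()['torque'])"
```

```text
t 5.03 jig now [np.float64(-16.1), np.float64(15.1), np.float64(95.3)] shift tool [-0.0001  0.0015  0.0007] world yaw needed 0.16 tilt [-0.005  0.001 -1.   ] ft [-7.9 -0.6 -2.7] w 0.0111
30.013668537139893 [ 0.04753996  1.57896777 -0.12762394]
```

Emit:
arm_command(
  increments="0 0 0 0 0.0033 -0.0059 1;0 0 0 0 0.0036 -0.0057 1;0 0 0 0 0.0039 -0.0055 1;0 0 0 0 0.0042 -0.0054 1;0 0 0 0 0.0044 -0.0051 1;0 0 0 0 0.0047 -0.0049 1;0 0 0 0 0.005 -0.0047 1;0 0 0 0 0.0052 -0.0044 1",
)

```text
time: 5.7
tcp_pos: [0.5365, -0.0738, 0.1395]
ee_rot: [-0.003, 0.798, 0.602, -0.003]
ft_force: [-18.5, 2.5, 15.8]
grip_width: 0.0111
grip_force: 30.0
```

Emit:
arm_command(
  increments="0 0 0 0 0.0054 -0.0041 1;0 0 0 0 0.0055 -0.0039 1;0 0 0 0 0.0058 -0.0036 1;0 0 0 0 0.0059 -0.0033 1;0 0 0 0 0.0061 -0.003 1;0 0 0 0 0.0062 -0.0027 1;0 0 0 0 0.0064 -0.0023 1;0 0 0 0 0.0065 -0.002 1",
)

```text
time: 6.37
tcp_pos: [0.5865, -0.0886, 0.1643]
ee_rot: [0.002, 0.798, 0.602, 0.001]
ft_force: [-3.0, -3.5, 4.3]
grip_width: 0.0111
grip_force: 30.0
```

```bash
python3 -c "
from h import *
go((.0673,.015,.1611)); print(sense()['grip_force'],sense()['torque'])"
```

```text
t 6.37 jig now [np.float64(70.1), np.float64(14.2), np.float64(164.3)] shift tool [ 0.0008 -0.0028  0.0032] world yaw needed 0.19 tilt [ 0.004 -0.003 -1.   ] ft [-3.  -3.5  4.3] w 0.0111
30.023741126060486 [-0.64919085  0.63970446 -0.0181687 ]
```

Still held, with low forces. I'll carry it on to about 1.65.

Emit:
arm_command(
  increments="0 0 0 0 0.0065 -0.0017 1;0 0 0 0 0.0066 -0.0014 1;0 0 0 0 0.0067 -0.001 1;0 0 0 0 0.0067 -0.0008 1;0 0 0 0 0.0067 -0.0003 1;0 0 0 0 0.0068 -0.0001 1;0 0 0 0 0.0068 0.0003 1;0 0 0 0 0.0067 0.0006 1",
)

```text
time: 7.03
tcp_pos: [0.6375, -0.1032, 0.1661]
ee_rot: [0.002, 0.799, 0.602, 0.0]
ft_force: [0.4, -6.1, -0.5]
grip_width: 0.011
grip_force: 30.0
```

```bash
python3 -c "
from h import *
go((.134,.015,.1633)); print(sense()['grip_force'],sense()['torque'])"
```

```text
t 7.03 jig now [np.float64(123.1), np.float64(13.9), np.float64(166.1)] shift tool [0.0011 0.0109 0.0028] world yaw needed 0.21 tilt [ 0.002 -0.002 -1.   ] ft [ 0.4 -6.1 -0.5] w 0.011
30.00151813030243 [-0.9293377   0.0188983  -0.01197335]
```

Emit:
arm_command(
  increments="0 0 0 0 0.005 0.0008 1;0 0 0 0 0.004 0.0008 1;0 0 0 0 0 0 1;0 0 0 0 0 0 -1;0 0 0 0 0 0 -1;0 0 0 0 0 0 -1;0 0 0 0 0 0 -1;0 0 0 0 0 0 -1",
)

```text
time: 7.7
tcp_pos: [0.6443, -0.1037, 0.1643]
ee_rot: [-0.001, 0.798, 0.602, -0.0]
ft_force: [-0.2, 0.0, 0.6]
grip_width: 0.0408
grip_force: 0.0
```

Emit:
arm_command(
  increments="0 0 0 0 0 0 -1;0 0 0 0 0 0 -1;0 0 0 0 0 0 -1;0 0 0 0 0 0 -1;0 0 0 0 0 0 -1;0 0 0 0 0 0 -1;0 0 0 0 0 0 -1",
)

```text
time: 8.28
tcp_pos: [0.6446, -0.1044, 0.1645]
ee_rot: [-0.0, 0.798, 0.602, 0.0]
ft_force: [-0.4, 0.2, -0.5]
grip_width: 0.0876
grip_force: 0.0
```

Emit:
arm_command(
  increments="0 0 0 0 0 -0.02 -1;0 0 0 0 0 -0.02 -1;0 0 0 0 0 -0.02 -1;0 0 0 0 0 -0.02 -1;0 0 0 0 0 -0.01 -1;0 0 0 0 0 0 -1",
)

```text
time: 8.78
tcp_pos: [0.646, -0.1048, 0.2577]
ee_rot: [0.002, 0.798, 0.602, 0.002]
ft_force: [0.4, 0.3, 1.1]
grip_width: 0.0943
grip_force: 0.0
```

```bash
python3 -c "
from h import *
go((-.008,-.17,.036))
i=grab_frame('side')[100:250,200:400,::-1]; 
a=cv2.resize(i,(800,600),interpolation=cv2.INTER_CUBIC);cv2.imwrite('pics/s2.png',a)"
```

```text
t 8.78 jig now [np.float64(131.8), np.float64(14.7), np.float64(257.7)] shift tool [-0.1851 -0.1404  0.221 ] world yaw needed 0.18 tilt [ 0.005 -0.002 -1.   ] ft [0.4 0.3 1.1] w 0.0943
```

View pics/s2.png

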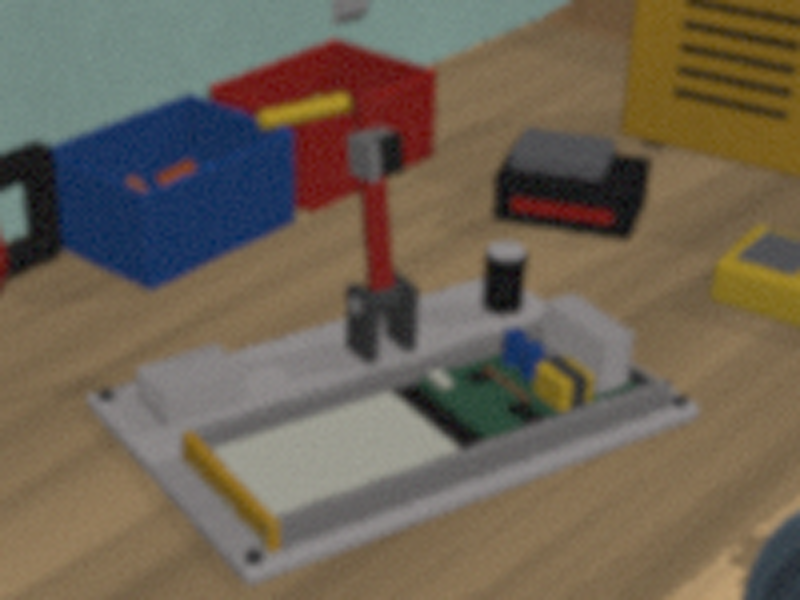

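The finger stands upright and open: bar at crop (305,110), foot at (375,155). Board is still in the nest. I'll move behind it, turn 90° to keep the gripper body clear of the open finger, and shut the fingers.

Emit:
arm_command(
  increments="0 0 0 -0.031 -0.022 0 1;0 0 0 -0.031 -0.022 0 1;0 0 0 -0.031 -0.022 0 1;0 0 0 -0.031 -0.022 0 1;0 0 0 -0.031 -0.022 0 1;0 0 0 -0.031 -0.022 0 1;0 0 -7 0 0 0 1;0 0 -7 0 0 0 1",
)

```text
time: 9.5
tcp_pos: [0.4644, -0.2477, 0.2525]
ee_rot: [-0.001, 0.718, 0.696, -0.0]
ft_force: [0.3, 0.2, 0.8]
grip_width: 0.0442
grip_force: 0.0
```

Emit:
arm_command(
  increments="0 0 -7 0 0 0 1;0 0 -7 0 0 0 1;0 0 -7 0 0 0 1;0 0 -7 0 0 0 1;0 0 -7 0 0 0 1;0 0 -7 0 0 0 1;0 0 -7 0 0 0 1;0 0 -7 0 0 0 1",
)

```text
time: 10.17
tcp_pos: [0.4658, -0.2463, 0.2523]
ee_rot: [-0.002, 0.306, 0.952, 0.001]
ft_force: [0.7, -0.2, -0.5]
grip_width: 0.0005
grip_force: 0.0
```

Emit:
arm_command(
  increments="0 0 -7 0 0 0 1;0 0 -7 0 0 0 1;0 0 -6 0 0 0 1;0 0 0 0 0 0 1;0 0 0 0 0 0 1;0 0 0 0 0 0 1",
)

```text
time: 10.67
tcp_pos: [0.4662, -0.2466, 0.2534]
ee_rot: [-0.001, 0.14, 0.99, 0.0]
ft_force: [-0.2, 0.1, -0.0]
grip_width: 0.0006
grip_force: 0.0
```

```bash
python3 -c "
from h import *
go((0,-.17,.036)); print(rot(sense()['ee_rot']).round(3),sense()['joints'].round(2))"
```

```text
t 10.67 jig now [np.float64(-2.7), np.float64(-170.6), np.float64(253.4)] shift tool [-0.003   0.0005  0.2174] world yaw needed -89.69 tilt [-0.001  0.001 -1.   ] ft [-0.2  0.1 -0. ] w 0.0006
[[-0.961  0.277 -0.001]
 [ 0.277  0.961  0.001]
 [ 0.002  0.001 -1.   ]] [-0.7  -0.08  1.82  0.    1.41 -1.99]
```

Emit:
arm_command(
  increments="0 0 0 -0.003 0 0.035 1;0 0 0 0 0 0.035 1;0 0 0 0 0 0.035 1;0 0 0 0 0 0.035 1;0 0 0 0 0 0.03 1;0 0 0 0 0 0.025 1;0 0 0 0 0 0.015 1;0 0 0 0 0 0.007 1",
)

```text
time: 11.33
tcp_pos: [0.4677, -0.2463, 0.0344]
ee_rot: [-0.002, 0.14, 0.99, 0.001]
ft_force: [-0.5, 0.2, 0.7]
grip_width: 0.0005
grip_force: 0.0
```

Emit:
arm_command(
  increments="0 0 0 0 0 0 1;0 0 0 0 0.005 0 1;0 0 0 0 0.005 0 1;0 0 0 0 0.005 0 1;0 0 0 0 0.005 0 1;0 0 0 0 0.005 0 1;0 0 0 0 0.005 0 1;0 0 0 0 0 0 1",
)

```text
time: 12.0
tcp_pos: [0.4783, -0.2183, 0.038]
ee_rot: [0.0, 0.138, 0.99, -0.0]
ft_force: [0.5, 0.1, 0.8]
grip_width: 0.0007
grip_force: 0.0
```

```bash
python3 -c "
from h import *
go((0,.0145,.036))
i=grab_frame('side')[100:250,200:400,::-1]; 
a=cv2.resize(i,(800,600),interpolation=cv2.INTER_CUBIC);cv2.imwrite('pics/s3.png',a)"
```

```text
t 12.0 jig now [np.float64(1.2), np.float64(-140.1), np.float64(38.0)] shift tool [0.0016 0.1546 0.0019] world yaw needed -89.87 tilt [ 0.001 -0.001 -1.   ] ft [0.5 0.1 0.8] w 0.0007
```

View pics/s3.png

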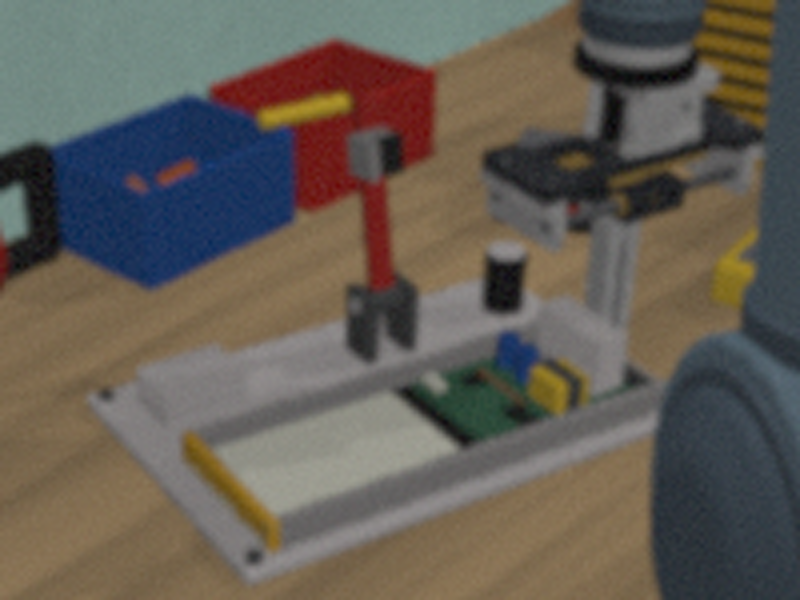

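The fingers are at the heat sink's back near (612,330), and the gripper body clears everything. Pushing.

Emit:
arm_command(
  increments="0 0 0 0 0.004 0 1;0 0 0 0 0.006 0 1;0 0 0 0 0.007 0 1;0 0 0 0 0.007 0 1;0 0 0 0 0.007 0 1;0 0 0 0 0.007 0 1;0 0 0 0 0.007 0 1;0 0 0 0 0.007 0 1",
)

```text
time: 12.72
tcp_pos: [0.4924, -0.1683, 0.0376]
ee_rot: [0.0, 0.139, 0.99, -0.0]
ft_force: [-0.7, -2.8, 2.4]
grip_width: 0.0006
grip_force: 1.7
```

Emit:
arm_command(
  increments="0 0 0 0 0.007 0 1;0 0 0 0 0.007 0 1;0 0 0 0 0.007 0 1;0 0 0 0 0.007 0 1;0 0 0 0 0.007 0 1;0 0 0 0 0.007 0 1;0 0 0 0 0.007 0 1;0 0 0 0 0.005 0 1",
)

```text
time: 13.38
tcp_pos: [0.507, -0.1161, 0.0374]
ee_rot: [-0.0, 0.139, 0.99, 0.0]
ft_force: [0.1, -4.8, 2.5]
grip_width: 0.0002
grip_force: 2.0
```

Emit:
arm_command(
  increments="0 0 0 0 0.004 0 1;0 0 0 0 0.004 0 1;0 0 0 0 0.004 0 1;0 0 0 0 0.004 0 1;0 0 0 0 0.003 0 1;0 0 0 0 0.003 0 1;0 0 0 0 0.002 0 1;0 0 0 0 0.002 0 1",
)

```text
time: 14.05
tcp_pos: [0.5141, -0.0918, 0.0374]
ee_rot: [0.0, 0.139, 0.99, -0.0]
ft_force: [0.2, -3.3, 2.2]
grip_width: 0.0004
grip_force: 1.8
```

```bash
python3 -c "
from h import *
go((0,.0145,.036))
i=grab_frame('side')[100:250,200:400,::-1]; 
a=cv2.resize(i,(800,600),interpolation=cv2.INTER_CUBIC);cv2.imwrite('pics/s4.png',a)"
```

```text
t 14.05 jig now [np.float64(1.3), np.float64(-8.7), np.float64(37.4)] shift tool [0.0013 0.0232 0.0014] world yaw needed -89.81 tilt [ 0. -0. -1.] ft [ 0.2 -3.3  2.2] w 0.0004
```

View pics/s4.png

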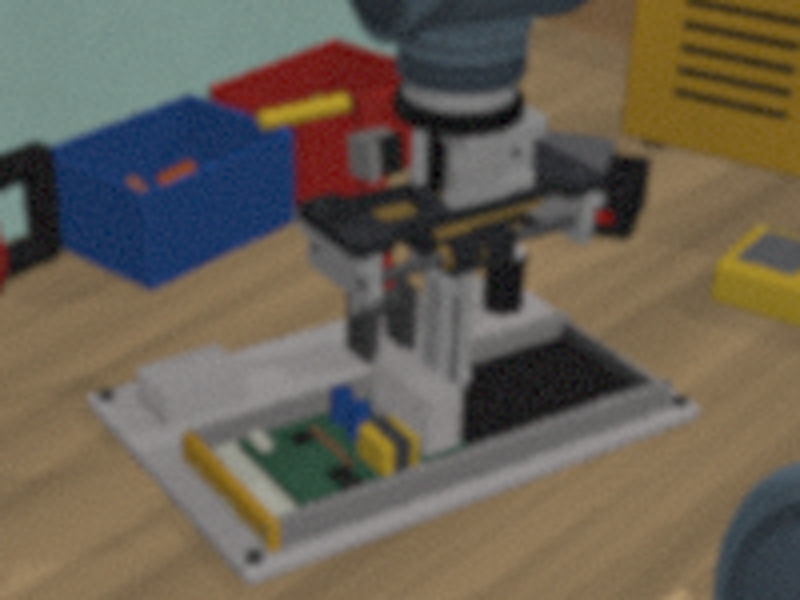

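The board is flat, with a white strip left before the stop at crop (235–290, 445–505), roughly 25 mm. I'll continue slowly and watch the force.

Emit:
arm_command(
  increments="0 0 0 0 0.003 0 1;0 0 0 0 0.003 0 1;0 0 0 0 0.003 0 1;0 0 0 0 0.003 0 1;0 0 0 0 0.002 0 1;0 0 0 0 0.002 0 1;0 0 0 0 0.001 0 1;0 0 0 0 0.001 0 1",
)

```text
time: 14.77
tcp_pos: [0.5191, -0.0746, 0.0374]
ee_rot: [0.0, 0.139, 0.99, -0.0]
ft_force: [1.9, -2.9, 0.0]
grip_width: 0.0008
grip_force: 1.6
```

Emit:
arm_command(
  increments="0 0 0 0 0.001 0 1;0 0 0 0 0.001 0 1;0 0 0 0 0.001 0 1;0 0 0 0 0.001 0 1",
)

```text
time: 15.1
tcp_pos: [0.52, -0.0708, 0.0374]
ee_rot: [-0.0, 0.139, 0.99, 0.0]
ft_force: [1.6, -4.4, 0.4]
grip_width: 0.0004
grip_force: 1.6
```

Emit:
arm_command(
  increments="0 0 0 0 0.001 0 1;0 0 0 0 0.001 0 1;0 0 0 0 0.001 0 1",
)

```text
time: 15.35
tcp_pos: [0.5208, -0.0682, 0.0374]
ee_rot: [-0.0, 0.139, 0.99, -0.0]
ft_force: [-0.4, -7.6, 0.2]
grip_width: -0.0001
grip_force: 4.1
```

Emit:
arm_command(
  increments="0 0 0 0 0.001 0 1;0 0 0 0 0 0 1",
)

```text
time: 15.52
tcp_pos: [0.5208, -0.0682, 0.0375]
ee_rot: [-0.0, 0.138, 0.99, -0.002]
ft_force: [-0.3, -9.5, 1.1]
grip_width: 0.0006
grip_force: 4.6
```

Emit:
arm_command(
  increments="0 0 0 0 0.001 0 1;0 0 0 0 0 0 1",
)

```text
time: 15.68
tcp_pos: [0.5208, -0.0682, 0.0376]
ee_rot: [-0.001, 0.138, 0.99, -0.002]
ft_force: [-2.6, -13.3, 1.0]
grip_width: 0.0004
grip_force: 6.5
```

```bash
python3 -c "
from h import *
go((0,.0145,.036))
i=grab_frame('side')[170:250,230:340,::-1]; 
a=cv2.resize(i,None,fx=7,fy=7,interpolation=cv2.INTER_CUBIC);cv2.imwrite('pics/s5.png',a)"
```

```text
t 15.68 jig now [np.float64(1.3), np.float64(15.9), np.float64(37.6)] shift tool [ 0.0013 -0.0014  0.0016] world yaw needed -89.89 tilt [-0.002 -0.004 -1.   ] ft [ -2.6 -13.3   1. ] w 0.0004
```

View pics/s5.png

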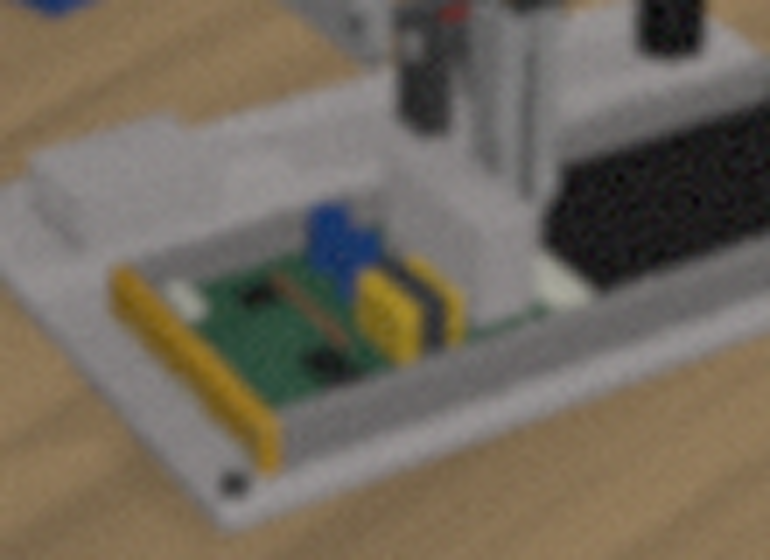

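The board is against the stop: no gap at (110–280, 270–470), the tool has stalled and the force has climbed to 13 N. I'll back off and rise.

Emit:
arm_command(
  increments="0 0 0 0 -0.002 0 1;0 0 0 0 -0.003 0 1;0 0 0 0 -0.008 0 1;0 0 0 0 -0.01 0 1;0 0 0 0 -0.01 0 1;0 0 0 0 0 -0.02 1;0 0 0 0 0 -0.03 1;0 0 0 0 0 -0.03 1",
)

```text
time: 16.4
tcp_pos: [0.5109, -0.0981, 0.1173]
ee_rot: [-0.002, 0.139, 0.99, 0.001]
ft_force: [-0.5, -0.3, -0.2]
grip_width: 0.0005
grip_force: 0.0
```

Emit:
arm_command(
  increments="0 0 0 0 0 -0.03 1;0 0 0 0 0 -0.03 1;0 0 0 -0 0 -0.03 1;0 0 0 0 0 -0.02 1;0 0 0 0 -0.03 0 1;0 0 0 0 -0.03 0 1;0 0 0 0 -0.03 0 1;0 0 0 0 0 0 1",
)

```text
time: 17.07
tcp_pos: [0.4862, -0.1884, 0.2276]
ee_rot: [-0.0, 0.141, 0.99, -0.001]
ft_force: [0.9, -0.7, -0.6]
grip_width: 0.0002
grip_force: 0.0
```

```bash
python3 -c "
from h import *
go((0,0,.2))
i=grab_frame('side')[100:250,200:400,::-1]; 
a=cv2.resize(i,(800,600),interpolation=cv2.INTER_CUBIC);cv2.imwrite('pics/s6.png',a)"
```

```text
t 17.07 jig now [np.float64(0.7), np.float64(-109.1), np.float64(227.6)] shift tool [0.0016 0.1092 0.0274] world yaw needed -89.54 tilt [-0.    -0.001 -1.   ] ft [ 0.9 -0.7 -0.6] w 0.0002
```

View pics/s6.png

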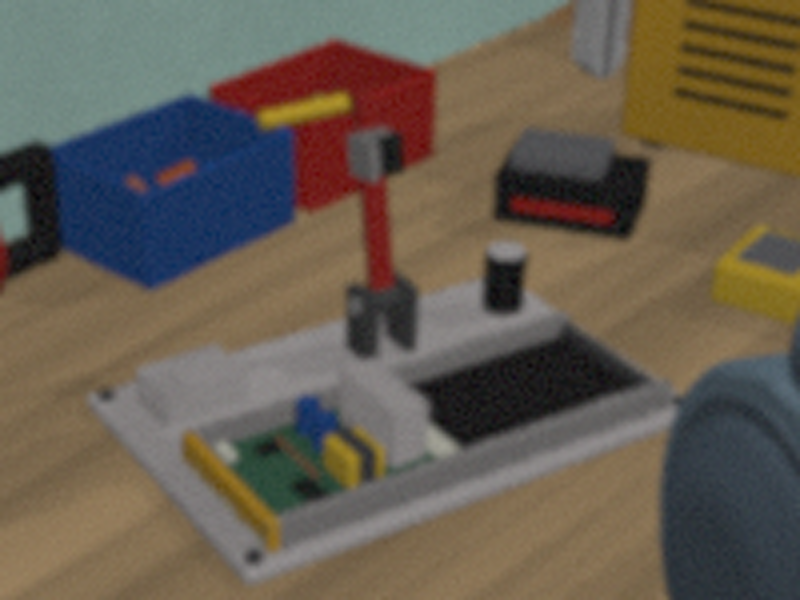

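The finger is still open at (375,210), the board sits against the stop at (235,490), and the tool is clear.

```bash
python3 -c "
from station import *
print(job_done())"
```

```text
the job is handed in; nothing more can be done
None
```

The job is handed in at about 17 s of the 58 s allowed: the hold-down finger stands open at its stop, the board lies flat in the white bay against the yellow end stop, and nothing else in the final view looks disturbed.

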